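Set the crate lift to float

ROBOT

A 6-joint arm with a two-finger parallel gripper is mounted at the origin on the work surface. World frame = base frame: x ahead of the robot, y to its left, z up, the work surface at z = 0. Lengths are in m, angles in rad, forces in N, time in s.
With the tool pointing down it reaches from about 0.425 to 0.95 m from the base axis. Payload 3.5 kg.
Tool frame: the origin (TCP) lies at the centre of the arm's flange, where the gripper is bolted on; the fingertips stand 173 mm ahead of it and the grasp point (between the pads) lies 155 mm ahead of it (robot.nose_length is the distance from the TCP to the fingertips, in m); z points along the fingers, y is the line along which they close (so a half turn about z gives the same grasp; the last joint's range is limited). The gripper opens to 85 mm and grips with 20 to 120 N. Pads are 22 mm wide; open, the fingers measure 114 mm over their backs; the gripper's body (76 mm by 85 mm) begins 54 mm behind the grasp point. The pads swing forward as they close: fully open they stand 13 mm farther back than shut.
Start: joints at [1.095, 0.286, 1.577, -0, 1.279, -0.15], TCP at [0.216, 0.639, 0.405] pointing down, gripper open.
Joint ranges: [-2.77, 2.77], [-0.9, 2.22], [0.21, 2.48], [-1.53, 4.67], [0.24, 2.81], [-2.84, 2.84]. Speed limits (rad/s): [2.79, 2.79, 3.14, 3.14, 3.14, 3.14].

INTERFACE

Orientations are given as a rotation vector (axis times angle).
In Python, from bench import sensors, read_camera, robot gives the robot as it stands.
- The arm moves only by the tool apply_moves, never from a script. Its argument "plan" is a list of rows, each a list of 3 entries, a list of its own where there are three numbers: the closure in counts, from 0 (fully open) to 255 (shut), then the shift along the world's x, y, z scaled (see below), then the turn about the world's z scaled (see below). A call has exactly 8 rows; each row is the pose to reach, as a shift and turn from the pose commanded when the call began; what a row does not reach only later rows make up. The controller multiplies each number of a shift by 200 mm and each number of a turn by 120 degrees. A row lasts 1/8 s, in which the tool goes at most 62.5 mm and 10.7 degrees, less where a joint would pass 70% of its speed; a pose out of reach is approached as far as the arm can. A call with a number of a shift or a turn outside -1 to 1 is refused whole. A call with a gripper value outside its range is refused whole. The fingers move at their own pace and stop on an object; "grip_force" is the grip in N (left out, the last holds). Time passes only in rows, so rows that repeat a pose let the fingers close, or fill a call up. It gives the time, the measured TCP pose, the force, the opening and the grip force at its end, in the units of the state.
- sensors.state(): the state, without advancing time (a new reading comes with each control period).
- read_camera(name): name is "side" or "top" or "wrist"; returns a dict with "img" (400x640x3 uint8, red, green, blue), "fx", "fy", "cx", "cy" (pixels), "extrinsics" (4x4, takes a point from world to camera coordinates). Camera axes: x right, y down, z forward; pixel columns grow to the right and rows downward; lengths in m; the calibration is good to about 2 mm. A picture is of the moment at which its call begins. There is no depth.
- robot.job_done(): hands the job in; it is judged then, once.
The state is a dict: "t": time; "q": joint angles; "joint_velocities": joint speeds; "joint_torque": joint torques, N m; "tcp_pos": TCP position; "ee_rot": TCP orientation; "force": force on the tool from outside, world axes, zero at the start; "wrist_torque": the same for the moment, N m; "grip_width": opening from 0.0 (shut) to 1.0 (fully open); "gripper_force": force on a finger pad.
Only numpy, scipy, OpenCV 4.12 (cv2) and the standard library are available. Lean on these libraries where they do the work, as an engineer would, in place of code of your own. Each camera call takes 0.05 s, during which the arm holds its last target. There are 200 camera calls.

TASK

Put the crate lift into float: push the red-handled valve lever forward, towards its blue flag, past the stiff detent until it drops into the float notch at the end of its travel, and leave it there. Do not disturb the yellow-handled lever of the chute gate.

Things in the scene. Friction and masses are not known exactly. Their poses are not given: they have to be found in the camera images.
- lift_lever (a joint): angle (rad) of the red lever. 0 = fully back, leaning 0.40 rad from upright to valve -x; 0.40 = upright; 0.86 = float notch, leaning 0.46 to +x, against a hard stop. Starts at 0 to 0.2, stays where left there. At the handle it takes about 3 N, then meets the detent: about 12 N at 0.3, easing to the crest at 0.6; past 0.62 it springs by itself into the notch. Left short of 0.5 it springs back
- lift_lever_grip (a point): centre of the red cross-bar (T handle): a level round bar 24 mm in diameter, 64 mm long along valve y, on a steel stem 12 mm thick, 120 mm from the pivot. It moves with the lever; its height is 171 mm fully back, 180 mm upright, 168 mm in the notch
- lift_valve: fixed grey valve block of the red lever, on a plate 160 x 100 x 8 mm; origin: centre of its underside on the bench. The lever's pivot axis lies 60 mm above it, along valve y. Valve +x is the push direction (away from the robot, turned by up to 0.4 rad), marked by a blue flag. Block 120 x 70 mm, 60 mm high; round steel cheeks beside the stem rise to 112 mm
- chute_lever_grip (a point): centre of the yellow cross-bar of the other lever, same size, on a like valve with no blue flag, set apart at its own angle; it moves easily (3 N) and must be left as it is

How it is judged:
At the end, for the whole second after the job is handed in: The red-handled lever rests in its float notch (joint above 0.75 rad), still and released (value of joint lift_lever above 0.75 rad and velocity of joint lift_lever between -0.05 and 0.05 rad/s); the robot touches nothing.
It fails at once if the yellow-handled lever of the chute gate is moved (its handle by more than 12 mm) (distance of chute_lever_grip from where it was at the start of the episode above 0.012 m).
It also fails if it takes over 29 s, if anything falls off the work surface, if the arm or the gripper's body presses on something with over 40 N, if the wrist force passes 120 N, or if a joint passes its speed limit or range.

## Working session

There is one attempt and no reset: what is moved stays moved. The work goes in short steps, Python scripts to look and compute and a tool call to move; the robot and the scene stay as the last step left them, time stands still between calls to the robot, and variables do not carry over. Pictures are saved under pics/ and viewed, at most 10 in all, crops included, and the job is handed in when it is done.

Besides the shell and the picture viewer there is one more tool, called after "Emit:" as name([rows], argument=value, ...), one row to a line, values as JSON. apply_moves: Moves the arm, as the interface text tells. Its arguments: {"type":"object","properties":{"plan":{"type":"array"},"grip_force":{"type":"number"}},"required":["plan"]}

```bash
mkdir -p pics; cat > h.py <<'E'
import numpy as np, cv2
from bench import sensors, read_camera, robot
def ray(c,u,v):
    E=np.array(c["extrinsics"]);R=E[:3,:3];o=-R.T@E[:3,3]
    d=R.T@np.array([(u-c["cx"])/c["fx"],(v-c["cy"])/c["fy"],1]);return o,d/np.linalg.norm(d)
def cross(r1,r2):
    (o1,d1),(o2,d2)=r1,r2
    s=np.linalg.lstsq(np.c_[d1,-d2],o2-o1,rcond=None)[0]
    a,b=o1+s[0]*d1,o2+s[1]*d2;return (a+b)/2,np.linalg.norm(a-b)
def onz(r,z): o,d=r;return o+d*(z-o[2])/d[2]
HUE={"red":[((0,120,70),(6,255,255)),((174,120,70),(180,255,255))],"yellow":[((22,120,90),(34,255,255))],"blue":[((100,120,50),(128,255,255))]}
def blobs(img,col,amin=30):
    h=cv2.cvtColor(img,cv2.COLOR_RGB2HSV);m=sum(cv2.inRange(h,a,b) for a,b in HUE[col])
    cs,_=cv2.findContours(m,cv2.RETR_EXTERNAL,cv2.CHAIN_APPROX_NONE)
    out=[]
    for c in sorted(cs,key=cv2.contourArea,reverse=True):
        if cv2.contourArea(c)>amin:
            out.append(cv2.minAreaRect(c))
    return out
E
python3 - <<'E'
from h import *
ims=[]
for n in("side","top"):
    c=read_camera(n);ims.append(c["img"])
    for k in HUE: print(n,k,[tuple(np.round(np.hstack([b[0],b[1],b[2]]),1).tolist()) for b in blobs(c["img"],k)[:4]])
    np.savez(n,**{k:c[k] for k in c})
cv2.imwrite("pics/a.png",cv2.cvtColor(ims[0],cv2.COLOR_RGB2BGR));cv2.imwrite("pics/b.png",cv2.cvtColor(ims[1],cv2.COLOR_RGB2BGR))
s=sensors.state();print(s["t"],s["tcp_pos"],s["ee_rot"])
E
```

```text
side red [(358.0, 254.3, 40.3, 14.1, 68.7), (314.0, 133.4, 36.3, 6.2, 2.6), (281.8, 129.7, 6.9, 10.8, 21.8)]
side yellow [(587.9, 315.6, 41.3, 77.2, 85.7), (294.8, 137.8, 21.9, 8.5, 45.0)]
side blue [(40.8, 91.0, 53.7, 83.0, 84.8), (401.5, 289.9, 29.2, 9.5, 64.8)]
top red [(120.5, 184.8, 20.6, 71.6, 12.6), (400.9, 179.7, 11.6, 34.2, 87.6)]
top yellow [(450.5, 15.0, 30.0, 31.0, 90.0), (232.8, 207.6, 6.8, 31.5, 66.5)]
top blue [(390.0, 146.0, 8.0, 28.0, 90.0)]
0.1 [0.21591009 0.63929929 0.40345009] [-0.50934099 -3.09937399  0.00330271]
```

View pics/a.png

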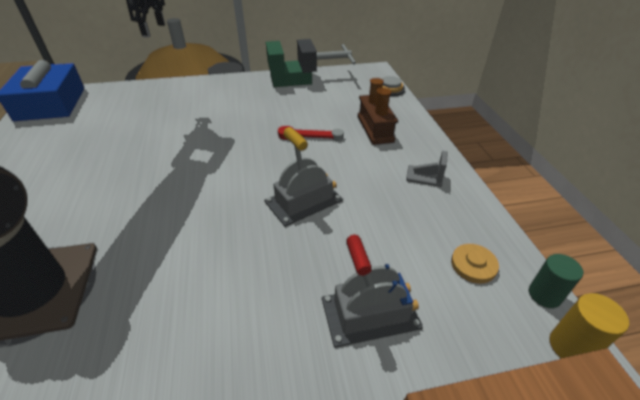

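View pics/b.png

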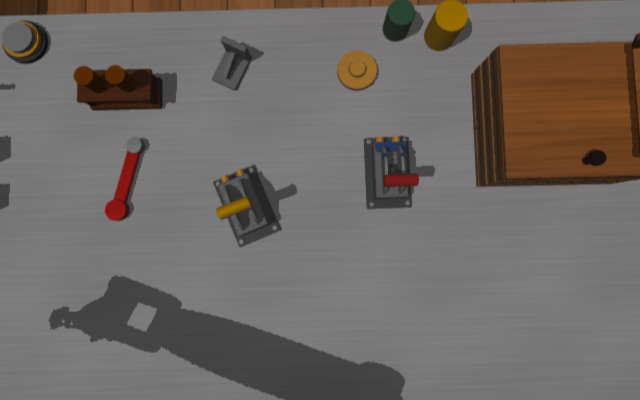

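Side view: red bar at (358,254) with the blue flag at (401,290), yellow bar at (295,138). Top view: red bar at (401,180), blue flag at (390,146), plate screws near (370,142), (408,139), (372,205), (407,203), yellow bar at (233,208).

```bash
python3 - <<'E'
from h import *
S=np.load("side.npz");T=np.load("top.npz")
for n,a,b in(("red",(358,254.3),(400.9,179.7)),("yel",(294.8,137.8),(232.8,207.6)),("blue",(401.5,289.9),(390,146))):
    p,e=cross(ray(S,*a),ray(T,*b));print(n,p.round(4),round(e,4))
# red bar axis and plate direction
z=.175
r=blobs(T["img"],"red")[1];pts=cv2.boxPoints(r);print("bar box",[onz(ray(T,*q),z)[:2].round(3).tolist() for q in pts])
g=cv2.cvtColor(T["img"],cv2.COLOR_RGB2GRAY)
m=(g<95).astype(np.uint8)*255;m[:, :355]=0;m[:,420:]=0;m[:130]=0;m[215:]=0
m=cv2.morphologyEx(m,cv2.MORPH_OPEN,np.ones((3,3)))
c=max(cv2.findContours(m,cv2.RETR_EXTERNAL,cv2.CHAIN_APPROX_NONE)[0],key=cv2.contourArea)
print("plate px",cv2.minAreaRect(c))
P=np.array([onz(ray(T,*q),.008)[:2] for q in[(370,142),(408,139),(372,205),(407,203)]]);print(P.round(3),P.mean(0).round(3))
d=P[0]+P[1]-P[2]-P[3];print("dir",np.arctan2(d[1],d[0]))
big=cv2.resize(T["img"][120:230,340:440],None,fx=5,fy=5,interpolation=cv2.INTER_CUBIC);cv2.imwrite("pics/c.png",big[:,:,::-1])
w=read_camera("wrist");cv2.imwrite("pics/d.png",w["img"][:,:,::-1])
E
```

```text
red [ 0.5711 -0.1714  0.1739] 0.0015
yel [0.5252 0.1446 0.1793] 0.0013
blue [ 0.6569 -0.1708  0.0576] 0.0027
bar box [[0.581, -0.139], [0.582, -0.203], [0.56, -0.203], [0.559, -0.139]]
plate px ((391.85186767578125, 172.09341430664062), (71.49767303466797, 54.68746566772461), 87.51044464111328)
[[ 0.675 -0.133]
 [ 0.679 -0.219]
 [ 0.532 -0.133]
 [ 0.535 -0.211]] [ 0.605 -0.174]
dir -0.026345707459023298
```

View pics/c.png

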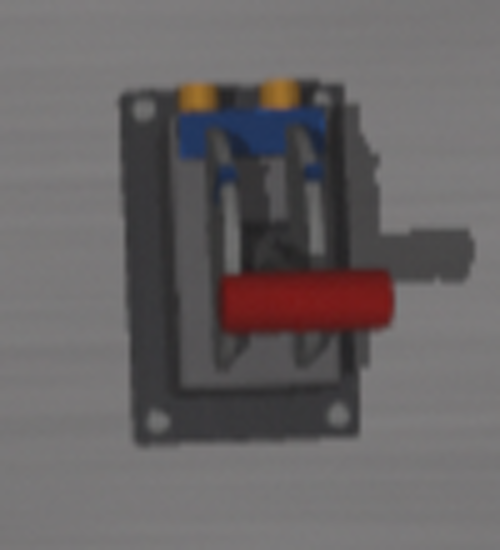

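The crop shows the blue flag on the far side and the screws at about (145,107), (322,97), (157,420) and (338,415). The push direction is therefore about +x (yaw ≈ +0.04). The bar is at (0.571, -0.171, 0.174). I'll travel high over the bench with the gripper shut.

Emit:
apply_moves([
  [255,[0.05,-0.05,0.1],0.02],
  [255,[0.2,-0.2,0.2],0.05],
  [255,[0.37,-0.37,0.25],0.08],
  [255,[0.55,-0.55,0.25],0.11],
  [255,[0.72,-0.72,0.25],0.14],
  [255,[0.88,-0.88,0.25],0.17],
  [255,[1,-1,0.25],0.177],
  [255,[1,-1,0.25],0.177],
])

```text
t: 1.15
tcp_pos: [0.4175, 0.438, 0.4543]
ee_rot: [0.065, -3.14, 0.001]
force: [-0.1, 0.5, 0.1]
grip_width: -0.001
gripper_force: 0.0
```

Emit:
apply_moves([
  [255,[0.03,-0.06,0],0],
  [255,[0.1,-0.2,0],0],
  [255,[0.18,-0.36,0],0],
  [255,[0.27,-0.54,0],0],
  [255,[0.36,-0.72,0],0],
  [255,[0.44,-0.88,0],0],
  [255,[0.5,-1,0],0],
  [255,[0.5,-1,0],0],
])

```text
t: 2.15
tcp_pos: [0.5162, 0.2387, 0.4546]
ee_rot: [0.068, -3.141, 0.0]
force: [-0.3, 0.0, -1.0]
grip_width: 0.0
gripper_force: 0.0
```

Emit:
apply_moves([
  [255,[0,-0.06,0],0],
  [255,[0,-0.2,0],0],
  [255,[0,-0.36,0],0],
  [255,[0,-0.54,0],0],
  [255,[0,-0.72,0],0],
  [255,[0,-0.88,0],0],
  [255,[0,-1,0],0],
  [255,[0,-1,0],0],
])

```text
t: 3.15
tcp_pos: [0.5157, 0.039, 0.4548]
ee_rot: [-0.069, 3.141, 0.0]
force: [0.3, -0.3, -0.9]
grip_width: -0.0
gripper_force: 0.0
```

Emit:
apply_moves([
  [255,[0,-0.06,0],0],
  [255,[0,-0.2,0],0],
  [255,[-0.02,-0.36,0],0],
  [255,[-0.04,-0.54,0],0],
  [255,[-0.06,-0.72,0],0],
  [255,[-0.08,-0.88,0],0],
  [255,[-0.1,-1,0],0],
  [255,[-0.1,-1,0],0],
])

```text
t: 4.15
tcp_pos: [0.4959, -0.1612, 0.4546]
ee_rot: [0.069, -3.141, -0.0]
force: [0.9, 0.1, 0.1]
grip_width: 0.0
gripper_force: 0.0
```

```bash
python3 - <<'E'
from h import *
w=read_camera("wrist");print([tuple(np.round(np.hstack([b[0],b[1],b[2]]),1).tolist()) for b in blobs(w["img"],"red")[:3]])
b=blobs(w["img"],"red")[0];T=np.load("top.npz")
print(cross(ray(w,*b[0]),ray(T,400.9,179.7)), onz(ray(w,*b[0]),.175))
cv2.imwrite("pics/e.png",w["img"][:,:,::-1])
E
```

```text
[(267.5, 280.0, 26.0, 21.0, 90.0)]
(array([ 0.57197129, -0.18260547,  0.1704013 ]), np.float64(0.021298239111632814)) [ 0.57135917 -0.19270527  0.175     ]
```

View pics/e.png

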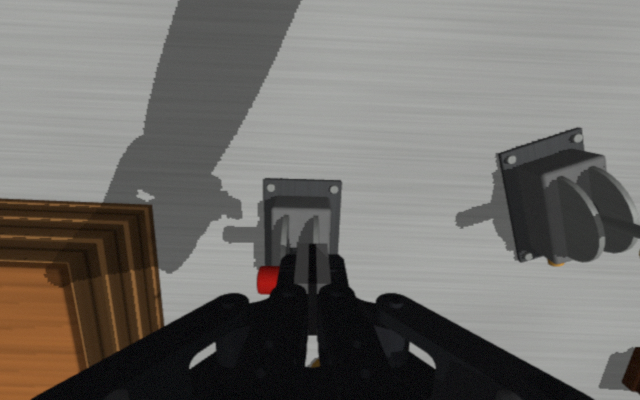

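The wrist view shows the valve plate at (270–335, 185–265) and the bar's -y end at (267,280). The rest of the bar is hidden by the fingers, and its x of 0.571 agrees with the earlier value. Next I descend behind the bar.

Emit:
apply_moves([
  [255,[0,-0.01,-0.08],0],
  [255,[0,-0.02,-0.2],0],
  [255,[0,-0.03,-0.34],0],
  [255,[0,-0.04,-0.48],0],
  [255,[0,-0.055,-0.59],0],
  [255,[0,-0.055,-0.65],0],
  [255,[0,-0.055,-0.66],0],
  [255,[0,-0.055,-0.66],0],
])

```text
t: 5.2
tcp_pos: [0.4963, -0.1713, 0.3233]
ee_rot: [-0.071, 3.14, -0.001]
force: [0.3, -0.2, -0.3]
grip_width: 0.002
gripper_force: 0.0
```

```bash
python3 - <<'E'
from h import *
c=read_camera("side");i=c["img"][190:360,260:480];cv2.imwrite("pics/f.png",cv2.resize(i,None,fx=3,fy=3)[:,:,::-1])
E
```

```text
(no output)
```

View pics/f.png

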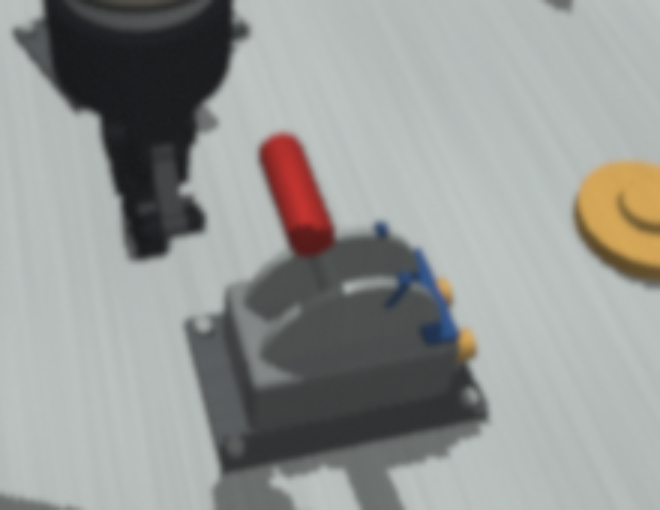

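The closed fingers stand behind the red bar, with tips at about (160,250) in the crop and the bar at (297,195), and level with it. Now I push.

Emit:
apply_moves([
  [255,[0.1,0,0],0],
  [255,[0.2,0,0],0],
  [255,[0.29,0,0],0],
  [255,[0.37,0,0],0],
  [255,[0.45,0,0],0],
  [255,[0.53,0,0],0],
  [255,[0.6,0.01,0],0],
  [255,[0.64,0.01,0],0],
])

```text
t: 6.25
tcp_pos: [0.6249, -0.1694, 0.3229]
ee_rot: [-0.07, 3.139, 0.0]
force: [-1.9, 0.3, -0.9]
grip_width: -0.002
gripper_force: 0.9
```

```bash
python3 - <<'E'
from h import *
s=sensors.state();print(s["tcp_pos"],s["force"])
c=read_camera("side");i=c["img"][190:360,260:480];cv2.imwrite("pics/g.png",cv2.resize(i,None,fx=3,fy=3)[:,:,::-1])
E
```

```text
[ 0.62487285 -0.16940181  0.32292653] [-1.90730884  0.2552334  -0.93318506]
```

View pics/g.png

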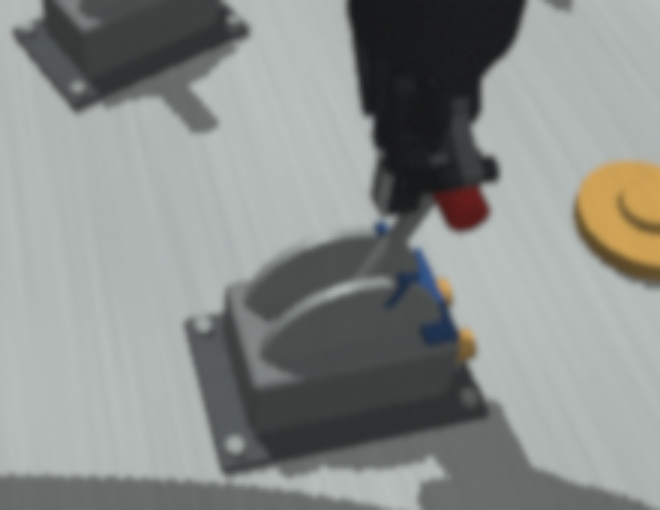

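The lever leans forward, with the bar at (462,207) in the crop beyond the fingers, and the force is small. I back off along -x and then lift.

Emit:
apply_moves([
  [255,[-0.06,0,0],0],
  [255,[-0.18,0,0],0],
  [255,[-0.32,0,0],0],
  [255,[-0.45,0,0],0],
  [255,[-0.55,0,0.05],0],
  [255,[-0.6,0,0.2],0],
  [255,[-0.6,0,0.4],0],
  [255,[-0.6,0,0.45],0],
])

```text
t: 7.3
tcp_pos: [0.5036, -0.1695, 0.416]
ee_rot: [-0.07, 3.135, -0.005]
force: [-0.0, 1.2, -0.2]
grip_width: 0.004
gripper_force: 0.0
```

```bash
python3 - <<'E'
from h import *
c=read_camera("side");t=read_camera("top");S=np.load("side.npz")
f=lambda c,k,x,y:min(blobs(c["img"],k,20),key=lambda b:np.hypot(b[0][0]-x,b[0][1]-y))[0]
a,b=f(c,"red",405,260),f(t,"red",400,150);p,e=cross(ray(c,*a),ray(t,*b));print(a,b,p,e,"lean",np.arcsin((p[0]-.605)/.12))
print(f(c,"yellow",295,138))
i=c["img"][100:360,240:480];cv2.imwrite("pics/i.png",cv2.resize(i,None,fx=2,fy=2)[:,:,::-1])
E
```

```text
(408.7000427246094, 246.90005493164062) (398.4912109375, 138.2803497314453) [ 0.65089513 -0.17035948  0.17114247] 0.0021381579894314004 lean 0.39245658770447484
(588.3330688476562, 320.654052734375)
```

View pics/i.png

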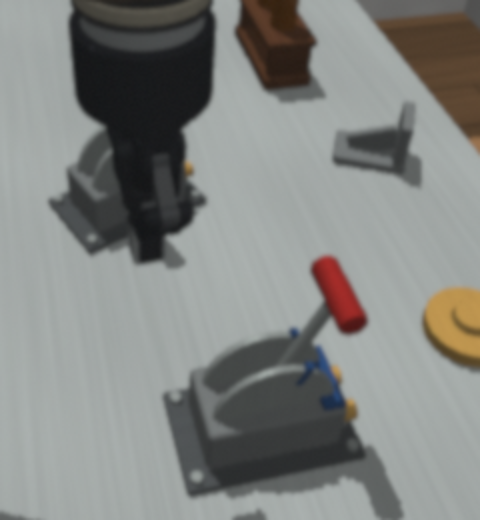

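The red lever leans forward in the notch, with its bar at (338,293) in the crop, well clear of the fingers. Released beyond the crest, it can only rest at the stop.

```bash
python3 -c "
from bench import robot
print(robot.job_done())"
```

```text
the job is handed in; nothing more can be done
None
```

The red lever is past its detent and rests in the float notch (my camera estimate is about 0.79 rad, above the 0.75 needed), the gripper is clear of it, the yellow lever was never approached closely, and the job was handed in at about 7.4 s with no verdict returned.

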